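# Re-space a tote for a long dressing stick

### The arm

A 6-joint arm with a two-finger parallel gripper is mounted at the origin on the work surface. World frame = base frame: x ahead of the robot, y to its left, z up, the work surface at z = 0. Lengths are in mm, angles in rad, forces in N, time in s.
With the tool pointing down it reaches from about 350 to 875 mm from the base axis. Payload 4.2 kg.
Tool frame: the origin (TCP) lies between the finger pads; the fingertips stand 8 mm ahead of it and the grasp point (between the pads) lies 11 mm behind it; z points along the fingers, y is the line along which they close (so a half turn about z gives the same grasp; the last joint's range is limited). The gripper opens to 85 mm and grips with 20 to 120 N. Pads are 22 mm wide; open, the fingers measure 114 mm over their backs; the gripper's body (76 mm by 85 mm) begins 54 mm behind the grasp point. The pads swing forward as they close: fully open they stand 13 mm farther back than shut.
Start: joints at [1.522, 0.385, 0.008, 0, -1.194, -0.259], TCP at [189.319, 595.615, 239.312] pointing down, gripper open.
Joint ranges: [-3.14, 3.14], [-1.21, 2.06], [-1.07, 1.41], [-3.16, 2.05], [-2.99, -0.16], [-3.1, 3.1]. Speed limits (rad/s): [2.79, 2.79, 3.14, 3.14, 3.14, 3.14].

### API

Orientations are given as a unit quaternion [x, y, z, w].
In Python, from bench import read_state, get_image, camera_params, job_done gives the robot as it stands.
- The arm moves only by the tool drive_tool, never from a script. Its argument "moves" is a list that holds one entry, the list of rows, each a list of 7 numbers: the shift along the tool's x, y, z in m, then the turn, a rotation vector about the tool's x, y, z in rad, then the closure in counts, from 0 (fully open) to 255 (shut). A call has 1 to 8 rows; each row shifts and turns the commanded pose from where the row before left it, along the tool's axes as they then stand; what a row does not reach is not made up. A row lasts 1/12 s, in which the tool goes at most 41.7 mm and 7.16 degrees, less where a joint would pass 70% of its speed; a pose out of reach is approached as far as the arm can. A call is refused whole if a number of a shift passes 0.0417 or a number of a turn 0.125, either way. A call with a gripper value outside its range is refused whole. The fingers move at their own pace and stop on an object; the grip force is fixed at half the most. Time passes only in rows, so rows that do not move let the fingers close. It gives the time, the measured TCP pose, the force and the opening at its end, in the units of the state.
- read_state(): the state, without advancing time (a new reading comes with each control period).
- get_image(name): name is "scene" or "top" or "wrist"; returns the picture (384x512x3 uint8, blue, green, red); there is no depth.
- camera_params(name): a dict with "mtx" (3x3 intrinsics, pixels), "dist" ([k1, k2, p1, p2, k3] as OpenCV has them; the pictures are not rectified), "extrinsics" (4x4, takes a point from camera to world coordinates). Camera axes: x right, y up, looking along -z (the intrinsics and any distortion apply to the point x, -y, -z); pixel columns grow to the right and rows downward; lengths in mm; the calibration is good to about 2 mm. A picture is of the moment at which its call begins: read the wrist's pose just before it. camera_params takes no time and is no camera call; for the wrist camera it gives the pose at the moment of the call.
- job_done(): hands the job in, once; it reports no verdict.
The state is a dict: "clock": time; "joints": joint angles; "joint_vel": joint speeds; "joint_efforts": joint torques, N m; "position": TCP position; "ee_rot": TCP orientation; "contact_force": force on the tool from outside, world axes, zero at the start; "wrist_torque": the same for the moment, N m; "gripper_width": finger opening in mm.
Only numpy, scipy, OpenCV 4.12 (cv2) and the standard library are available. Lean on these libraries where they do the work, as an engineer would, in place of code of your own. Each camera call takes 0.05 s, during which the arm holds its last target. There are 200 camera calls.

### The job

Push the tote's two sliding dividers apart so that the long dressing stick fits in the middle bay while each steel flange keeps its own end bay, lying flat. Then lay the long stick flat on the floor of the middle bay, straight along the tote's length, setting it down gently without dropping it. Leave the flanges in the tote and do not disturb the short stick or the other things on the bench.

Things in the scene. Friction and masses are not known exactly. Their poses are not given: they have to be found in the camera images.
- tote: Open white plastic tote, fixed to the bench. Origin under its centre at bench height; its y axis runs along its length (roughly world +y, the robot's left), x across it, z up. Inside 340 mm long (y) by 120 mm wide (x); walls 5 mm thick, rim 50 mm above the bench; inner floor 5 mm above the bench. Two grey dividers across it make three bays in a row: left, middle, right. Each end bay holds one flange; which flange is in which bay varies.
- divider_left (a joint): Position of the left (+y) divider, m, growing outward (towards +y of the tote). Its mid-plane lies 0.030 + this value from the tote's middle, on the +y side. Range 0 to 0.13, start 0 to 0.030. It slides stiffly (about 4 N) and stays where it is left.
- divider_right (a joint): Position of the right (-y) divider, m, growing outward (towards -y of the tote). Its mid-plane lies 0.030 + this value from the tote's middle, on the -y side. Range 0 to 0.13, start 0 to 0.030. Same stiffness.
- left_tab (a point): Middle of the top edge of the left divider's push tab, 75 mm above the bench; axes as the tote's. The divider is an upright grey plate 8 mm thick across the whole inner width, 47 mm high over the tote floor, with a central tab 60 mm wide (x) that rises to 70 mm over the tote floor. It can be pushed by the tab or the plate.
- right_tab (a point): The same point of the right divider, an identical plate.
- big_flange: Loose steel wheel flange, a round disc 80 mm in diameter and 18 mm high, 0.3 to 0.6 kg, lying flat in one end bay. Origin: centre of its underside, z up. It slides along the tote floor if a divider pushes it.
- small_flange: Loose steel wheel flange, 40 mm in diameter and 18 mm high, 0.1 to 0.2 kg, lying flat in the other end bay. Origin: centre of its underside, z up. It slides if pushed.
- long_stick: Loose off-white dressing stick, a square bar 180 x 25 x 25 mm, about 0.25 kg, lying on the bench beyond the tote. Origin: centre of its underside; x runs along its length, z up.
- long_stick_mid (a point): The middle of the long stick, 12.5 mm above its underside; axes as the stick's.
- short_stick: A bystander: the same sort of stick but 100 x 25 x 25 mm, lying on the bench beyond the tote. Origin: centre of its underside, x along its length. The two sticks may have changed places.
- wrench: Bystander: open-ended wrench, about 170 mm long, lying on the bench to the left.
- brush: Bystander: flat brush, about 210 mm long, lying to the right.
- coolant: Bystander: white bottle, 66 mm in diameter, 190 mm high, standing to the right. Origin: centre of its underside.
- spare_wheel: Bystander: grey grinding wheel 100 mm in diameter, 20 mm thick, lying flat to the right.
- cup: Bystander: white cup, 76 mm wide, 90 mm high, at the far left.
- polish_pad: Bystander: dark polishing pad 90 x 55 x 22 mm, lying to the left.
There are look-alikes about, which are no part of the job. Leave any green look-alike of the long_stick alone. Leave any blue look-alike of the big_flange alone.

How it is judged:
By the outcome, as a careful person would: the job done as asked, in the order asked, and still so for the second after the job is handed in, with the robot touching nothing.
It also fails if it takes over 54 s, if anything falls off the work surface, if the arm or the gripper's body presses on something with over 40 N, if the wrist force passes 120 N, or if a joint passes its speed limit or range.

## Working session

There is one attempt and no reset: what is moved stays moved. The work goes in short steps, Python scripts to look and compute and a tool call to move; the robot and the scene stay as the last step left them, time stands still between calls to the robot, and variables do not carry over. Pictures are saved under pics/ and viewed, on a budget of 10 in all, crops included, one or two more only if the job needs it, and the job is handed in when it is done.

Besides the shell and the picture viewer there is one more tool, called as a command line: name --argument value ..., lists and objects as JSON in quotes. drive_tool: Moves the arm, as the interface text tells. Its arguments: {"type":"object","properties":{"moves":{"type":"array"}},"required":["moves"]}

```bash
mkdir -p pics; ls
cat > h.py <<'E'
import numpy as np, cv2
from bench import *
def snap(n,f,crop=None,s=1):
    im=get_image(n)
    if crop: a,b,c,d=crop; im=im[b:d,a:c]
    if s!=1: im=cv2.resize(im,None,fx=s,fy=s,interpolation=cv2.INTER_CUBIC)
    cv2.imwrite('pics/'+f,im)
def ray(n,uv,z,P=None):
    P=P or camera_params(n)
    K=np.array(P['mtx'],float);D=np.array(P['dist'],float);T=np.array(P['extrinsics'],float)
    q=cv2.undistortPoints(np.array(uv,float).reshape(-1,1,2),K,D).reshape(-1,2)
    d=np.c_[q[:,0],-q[:,1],-np.ones(len(q))]@T[:3,:3].T
    o=T[:3,3]; z=np.broadcast_to(z,len(q))
    return o+d*((z-o[2])/d[:,2])[:,None]
E
python3 - <<'E'
from h import *
print(read_state())
snap('top','top1.png',None,1.5)
for n in('top','scene','wrist'):
  p=camera_params(n);print(n,np.round(p['mtx'],1).tolist(),np.round(p['extrinsics'],3).tolist())
E
```

```text
pics
{'clock': 0.0, 'joints': array([ 1.52162054e+00,  3.85540210e-01,  6.62539145e-03, -5.10602012e-04,
       -1.19399937e+00, -2.58587310e-01]), 'joint_vel': array([-0.00033224,  0.00016729,  0.00020473,  0.00212689,  0.00015279,
       -0.00175385]), 'joint_efforts': array([-5.13113100e-04, -3.92286336e+01,  1.88401937e+01,  4.18623403e+00,
       -4.68639715e-03, -6.65829951e-07]), 'position': array([189.14354211, 595.0945987 , 238.22954224]), 'ee_rot': array([ 9.88168556e-01, -1.53367946e-01, -1.25318476e-04,  1.07792993e-03]), 'contact_force': array([ 0.24925008, -0.53539922, -0.88598412]), 'wrist_torque': array([-0.04086649, -0.04246221, -0.00552038]), 'gripper_width': 85.62210191174701}
top [[366.3, 0.0, 252.5], [0.0, 366.3, 189.8], [0.0, 0.0, 1.0]] [[0.007, 0.998, -0.064, 455.132], [-1.0, 0.007, 0.004, 50.449], [0.004, 0.063, 0.998, 1152.461], [0.0, 0.0, 0.0, 1.0]]
scene [[471.1, 0.0, 260.6], [0.0, 471.1, 197.7], [0.0, 0.0, 1.0]] [[-0.561, -0.564, 0.605, 1333.013], [0.828, -0.381, 0.412, 586.522], [-0.001, 0.732, 0.681, 985.226], [0.0, 0.0, 0.0, 1.0]]
wrist [[300.0, 0.0, 253.9], [0.0, 300.0, 191.4], [0.0, 0.0, 1.0]] [[-0.303, 0.907, 0.292, 263.484], [-0.953, -0.289, -0.09, 571.711], [0.003, -0.305, 0.952, 371.707], [0.0, 0.0, 0.0, 1.0]]
```

View pics/top1.png

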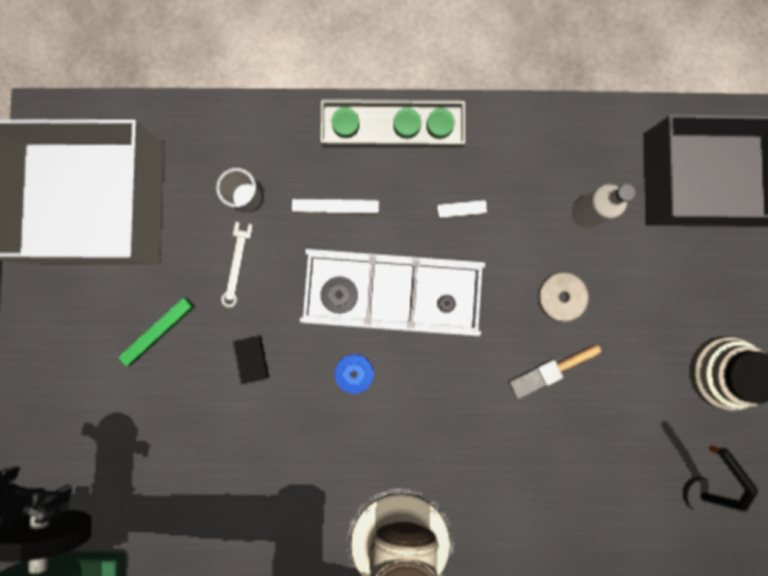

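The top view shows the tote at about (392,292), big flange in the left bay (339,295), small flange in the right bay (447,303), long stick at (335,206), and short stick at (462,209). I'll enlarge that area.

Run:
```python
from h import *
snap('top','top2.png',(185,122,345,232),5)
```

```text
(no output)
```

View pics/top2.png

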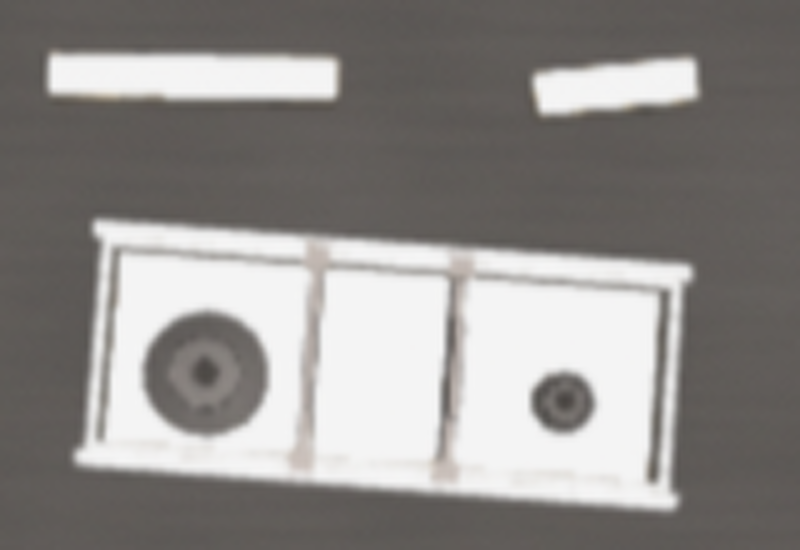

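Readings from the crop: rim corners (95,220), (692,265), (678,508), (76,463). Long stick top corners (48,54), (340,58), (338,100), (48,97). Dividers run from (317,250) to (302,462) and from (460,262) to (445,470). Flanges are at (205,373) and (563,402).

```bash
cat >> h.py <<'E'
def c2(p): return np.array([185,122])+(np.array(p,float)+.5)/5-.5
E
python3 - <<'E'
from h import *
np.set_printoptions(precision=1,suppress=True)
R=ray('top',c2([(95,220),(692,265),(678,508),(76,463)]),50)
S=ray('top',c2([(48,54),(340,58),(338,100),(48,97)]),25)
D=ray('top',c2([(317,250),(302,462),(460,262),(445,470)]),52)
F=ray('top',c2([(205,373),(563,402)]),23)
H=ray('top',c2([(537,74),(695,58),(699,97),(541,115)]),25)
c=R.mean(0);print(R[:,:2],c)
yax=(R[0]+R[3]-R[1]-R[2])[:2];th=np.arctan2(-yax[0],yax[1]);print('len',np.hypot(*yax)/2,'yaw',th,'wid',np.linalg.norm(R[0]-R[3]))
M=np.array([[np.cos(th),np.sin(th)],[-np.sin(th),np.cos(th)]])
print('Dtote',(D-c)[:,:2]@M.T,'F',(F-c)[:,:2]@M.T, 'Stote',(S.mean(0)-c)[:2]@M.T)
print('stick',S[:,:2],S.mean(0)); v=S[0]+S[3]-S[1]-S[2]; print('len',np.hypot(*v[:2])/2,'stick yaw of +y-ish',np.arctan2(-v[0],v[1]))
print('short',H[:,:2])
E
```

```text
[[ 597.8  194.8]
 [ 573.  -167. ]
 [ 426.3 -157.7]
 [ 450.9  204. ]] [512.   18.5  50. ]
len 362.6057673761514 yaw -0.06814515843102223 wid 147.2035740934785
Dtote [[ 65.3  46.2]
 [-62.8  45.6]
 [ 64.5 -40.4]
 [-61.2 -40.3]] F [[ -12.8  109.9]
 [ -14.1 -111.8]] Stote [170.4 131.6]
stick [[705.  229. ]
 [703.8  47. ]
 [677.3  48.1]
 [677.9 228.6]] [691.  138.2  25. ]
len 181.2428824654814 stick yaw of +y-ish -0.005136509554156435
short [[ 694.6  -75.8]
 [ 705.6 -174.6]
 [ 681.  -176.9]
 [ 668.8  -78.3]]
```

drive_tool --moves '[[[0,0,0,0,0,0.12,255],[0,0,0,0,0,0.12,255],[0,0,0,0,0,0.12,255],[0,0,0,0,0,0.12,255],[0,0,0,0,0,0.12,255],[0,0,0,0,0,0.12,255],[0,0,0,0,0,0.12,255],[0,0,0,0,0,0.12,255]]]'

```text
clock: 0.77
position: [189.2, 595.3, 238.6]
ee_rot: [0.804, -0.595, 0.0, 0.001]
contact_force: [-0.5, -0.6, -0.4]
gripper_width: 0.0
```

drive_tool --moves '[[[0,0,0,0,0,0.12,255],[0,0,0,0,0,0.12,255],[0,0,0,0,0,0.12,255],[0,0,0,0,0,0.012,255],[0.015,-0.01,0,0,0,0,255],[0.03,-0.02,0,0,0,0,255],[0.03,-0.02,0,0,0,0,255],[0.03,-0.02,0,0,0,0,255]]]'

```text
clock: 1.43
position: [252.1, 484.6, 238.7]
ee_rot: [-0.684, 0.73, -0.0, -0.001]
contact_force: [0.2, 1.6, 0.9]
gripper_width: -0.1
```

drive_tool --moves '[[[0.03,-0.02,0,0,0,0,255],[0.03,-0.02,0,0,0,0,255],[0.03,-0.02,0,0,0,0,255],[0.03,-0.02,0,0,0,0,255],[0.03,-0.02,0,0,0,0,255],[0.03,-0.02,0,0,0,0,255],[0.03,-0.02,0,0,0,0,255],[0.03,-0.02,0,0,0,0,255]]]'

```text
clock: 2.1
position: [395.3, 233.8, 239.4]
ee_rot: [-0.684, 0.73, 0.0, 0.0]
contact_force: [1.3, 0.5, -0.1]
gripper_width: -0.1
```

```bash
cat >> h.py <<'E'
from scipy.spatial.transform import Rotation as Ro
C=np.array([512,18.5]);TH=-0.068
def tote(p): c,s=np.cos(TH),np.sin(TH); return np.array([[c,s],[-s,c]])@(np.array(p)[:2]-C)
def world(q): c,s=np.cos(TH),np.sin(TH); return C+np.array([[c,-s],[s,c]])@np.array(q)
def go(xy,z,yaw_y=None):
    "tool-frame shift (mm) to world xy,z; and turn about tool z for tool y to lie along yaw_y"
    st=read_state();R=Ro.from_quat(st['ee_rot']).as_matrix();p=st['position']
    ty=np.degrees(np.arctan2(R[1,1],R[0,1]))
    print('t',round(st['clock'],2),'p',p.round(1),'tote',tote(p).round(1),'F',st['contact_force'].round(1),'w',round(st['gripper_width'],1),'tooly deg',round(ty,2),'tz',R[:,2].round(3))
    print('shift tool mm',(R.T@(np.array([*xy,z])-p)).round(1), 'turn' , None if yaw_y is None else round(np.radians((ty-yaw_y+180)%360-180),4))
E
python3 -c "
from h import *
go(world([0,3]),130,176.1)"
```

```text
t 2.1 p [395.3 233.8 239.4] tote [-131.1  206.9] F [ 1.3  0.5 -0.1] w -0.1 tooly deg 176.24 tz [ 0.  0. -1.]
shift tool mm [ 204.2 -130.6  109.3] turn 0.0024
```

drive_tool --moves '[[[0.03,-0.019,0,0,0,0,255],[0.03,-0.019,0,0,0,0,255],[0.03,-0.019,0.01,0,0,0,255],[0.03,-0.019,0.01,0,0,0,255],[0.03,-0.019,0.01,0,0,0,255],[0.03,-0.019,0.01,0,0,0,255],[0.024,-0.016,0,0,0,0,255],[0,0,0,0,0,0,255]]]'

```text
clock: 2.77
position: [511.8, 19.4, 198.1]
ee_rot: [-0.681, 0.732, 0.0, -0.001]
contact_force: [0.5, -0.1, 0.9]
gripper_width: -0.1
```

```bash
python3 -c "
from h import *
go(world([0,3]),43,176.1)
import json
P=camera_params('wrist');json.dump({k:np.array(v).tolist() for k,v in P.items() if k in('mtx','dist','extrinsics')},open('w1.json','w'))
snap('wrist','w1.png',None,1.5)"
```

```text
t 2.77 p [511.8  19.4 198.1] tote [-0.2  0.9] F [ 0.5 -0.1  0.9] w -0.1 tooly deg 175.92 tz [-0.002 -0.001 -1.   ]
shift tool mm [ -2.3  -0.5 155.1] turn -0.0032
```

View pics/w1.png

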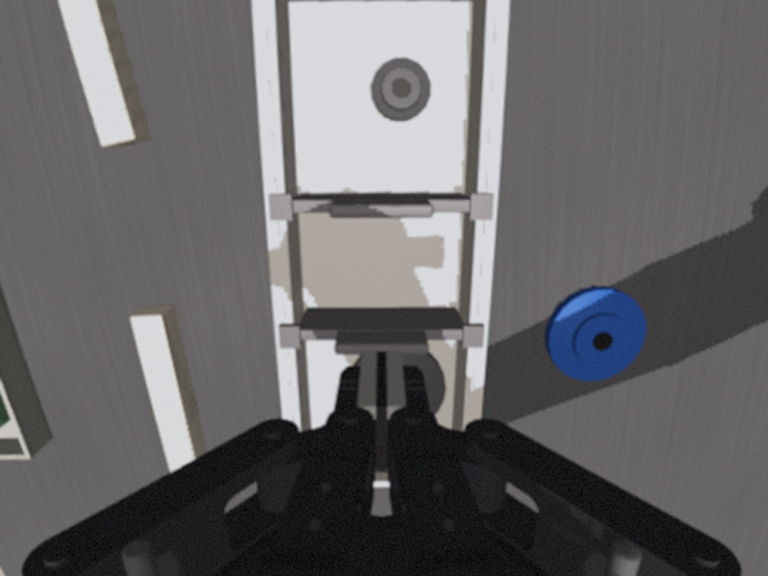

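The wrist view shows the right divider's tab top near (382,211) with ears at (281,207) and (481,206). The left tab top is near (382,342) with ears at (290,335) and (472,335). The near end of the long stick is at (152,315). I'll convert these.

```bash
cat >> h.py <<'E'
import json
def wr(f,uv,z): 
    P=json.load(open(f)); return ray('wrist',(np.array(uv,float)+.5)/1.5-.5,z,P)
E
python3 -c "
from h import *
np.set_printoptions(precision=1,suppress=True)
for uv,z in [((382,211),75),((382,342),75),((281,207),52),((481,206),52),((290,335),52),((472,335),52),((132,319),25),((165,314),25)]:
  p=wr('w1.json',[uv],z)[0]; print(uv,p[:2],tote(p))"
```

```text
(382, 211) [507.9 -22.4] [ -1.4 -41.1]
(382, 342) [513.6  58.7] [-1.2 40.3]
(281, 207) [570.3 -26.2] [ 61.2 -40.7]
(481, 206) [446.5 -18.1] [-62.8 -40.9]
(290, 335) [576.   59.7] [61.1 45.5]
(472, 335) [453.   68.5] [-62.2  45.9]
(132, 319) [700.4  50.4] [185.8  44.7]
(165, 314) [673.9  48.2] [159.5  40.6]
```

drive_tool --moves '[[[-0.002,0,0.02,0,0,0,255],[0,0,0.03,0,0,0,255],[0,0,0.03,0,0,0,255],[0,0,0.03,0,0,0,255],[0,0,0.025,0,0,0,255],[0,0,0.02,0,0,0,255],[-0.01,0,0,0,0,0,255],[-0.01,0,0,0,0,0,255]]]'

```text
clock: 3.48
position: [511.7, 45.9, 44.0]
ee_rot: [-0.683, 0.731, 0.0, -0.001]
contact_force: [0.6, 0.2, -0.3]
gripper_width: 0.1
```

drive_tool --moves '[[[-0.006,0,0,0,0,0,255],[-0.006,0,0,0,0,0,255],[-0.006,0,0,0,0,0,255],[-0.006,0,0,0,0,0,255]]]'

```text
clock: 3.82
position: [514.1, 69.5, 45.5]
ee_rot: [-0.683, 0.731, -0.0, 0.001]
contact_force: [0.2, -4.5, 0.9]
gripper_width: -0.2
```

```bash
python3 -c "
from h import *
go(world([0,65]),43,176.1)"
```

```text
t 3.82 p [514.1  69.5  45.5] tote [-1.4 51.1] F [ 0.2 -4.5  0.9] w -0.2 tooly deg 176.08 tz [ 0.001  0.    -1.   ]
shift tool mm [-13.9  -1.4   2.5] turn -0.0003
```

Contact at about 4.5 N, as expected. I'll push on to 65.

drive_tool --moves '[[[-0.005,0,0,0,0,0,255],[-0.005,0,0,0,0,0,255],[-0.004,0,0,0,0,0,255],[0,0,0,0,0,0,255],[0.01,0,0,0,0,0,255],[0.03,0,0,0,0,0,255],[0.03,0,0,0,0,0,255],[0.01,0,0,0,0,0,255]]]'

```text
clock: 4.48
position: [508.6, 1.0, 44.5]
ee_rot: [-0.681, 0.732, 0.0, 0.0]
contact_force: [-0.4, 0.1, 0.0]
gripper_width: -0.3
```

```bash
python3 -c "
from h import *
go(world([0,-105]),43,176.1)"
```

```text
t 4.48 p [508.6   1.   44.5] tote [ -2.2 -17.7] F [-0.4  0.1  0. ] w -0.3 tooly deg 175.9 tz [ 0.     0.001 -1.   ]
shift tool mm [87.3 -2.5  1.4] turn -0.0034
```

drive_tool --moves '[[[0.006,-0.001,0,0,0,0,255],[0.008,-0.001,0,0,0,0,255],[0.01,0,0,0,0,0,255],[0.012,0,0,0,0,0,255],[0.012,0,0,0,0,0,255],[0.012,0,0,0,0,0,255],[0.01,0,0,0,0,0,255],[0.006,0,0,0,0,0,255]]]'

```text
clock: 5.15
position: [506.5, -72.3, 44.6]
ee_rot: [-0.682, 0.731, 0.0, 0.001]
contact_force: [-1.5, 5.6, 2.2]
gripper_width: -0.1
```

```bash
python3 -c "
from h import *
go(world([0,-105]),43,176.1)"
```

```text
t 5.15 p [506.5 -72.3  44.6] tote [  0.7 -91. ] F [-1.5  5.6  2.2] w -0.1 tooly deg 176.07 tz [ 0.001  0.001 -1.   ]
shift tool mm [14.1  0.7  1.5] turn -0.0006
```

drive_tool --moves '[[[0.006,0,0,0,0,0,255],[0.005,0,0,0,0,0,255],[0.003,0,0,0,0,0,255],[0,0,0,0,0,0,255],[-0.02,0,0,0,0,0,255],[-0.02,0,-0.03,0,0,0,255],[-0.03,0,-0.04,0,0,0,255],[-0.03,0,-0.04,0,0,0,255]]]'

```text
clock: 5.82
position: [511.0, 3.6, 141.6]
ee_rot: [-0.682, 0.731, 0.0, -0.001]
contact_force: [2.5, -0.1, -0.0]
gripper_width: -0.1
```

drive_tool --moves '[[[-0.03,-0.02,-0.03,0,0,0,160],[-0.03,-0.025,0,0,0,0,120],[-0.025,-0.03,0,0,0,0,100],[-0.02,-0.03,0,0,0,0,100],[-0.02,-0.03,0,0,0,0,100],[-0.01,-0.02,0,0,0,0,100],[-0.01,-0.01,0,0,0,0,100],[0,0,0,0,0,0,100]]]'

```text
clock: 6.48
position: [685.5, 134.8, 166.0]
ee_rot: [-0.683, 0.731, -0.0, -0.0]
contact_force: [0.1, -0.0, 0.1]
gripper_width: 52.1
```

```bash
python3 -c "
from h import *
go([691,138.2],100,179.7)
P=camera_params('wrist');json.dump({k:np.array(v).tolist() for k,v in P.items() if k in('mtx','dist','extrinsics')},open('w2.json','w'))
snap('wrist','w2.png',None,1.5)
snap('top','top3.png',(185,122,345,232),5)"
```

```text
t 6.48 p [685.5 134.8 166. ] tote [165.2 127.8] F [ 0.1 -0.   0.1] w 52.1 tooly deg 176.13 tz [ 0.    -0.001 -1.   ]
shift tool mm [-3.8 -5.3 66. ] turn -0.0622
```

View pics/w2.png

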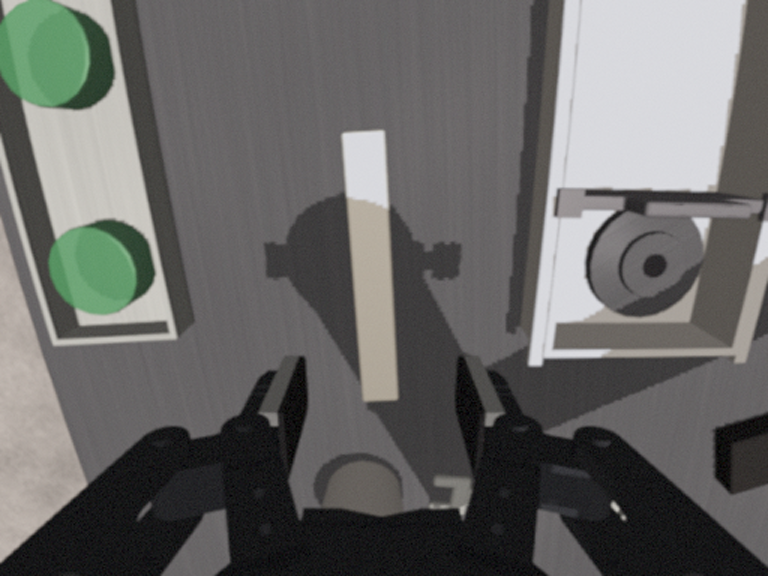

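View pics/top3.png

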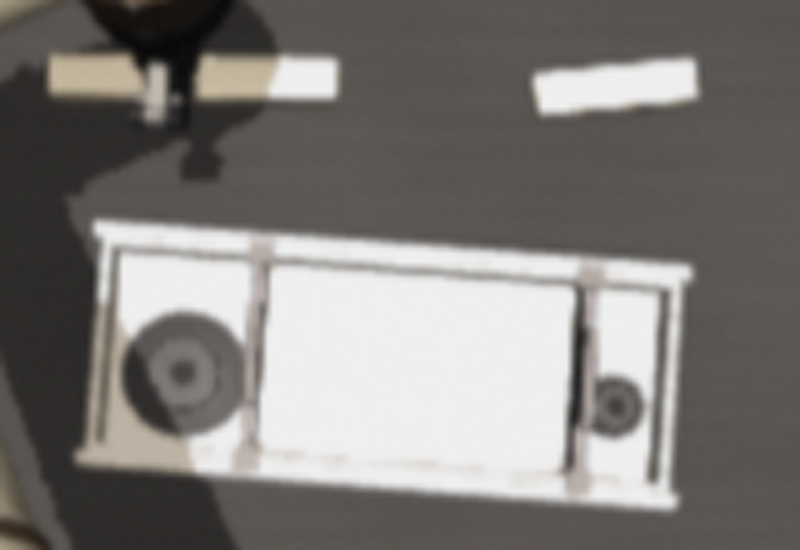

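The wrist view shows the long stick's top corners at (343,132), (384,130), (398,400) and (364,402). The top view shows the dividers now from (260,250) to (246,457) and from (592,272) to (577,480), with both flanges flat in their end bays.

```bash
python3 -c "
from h import *
np.set_printoptions(precision=1,suppress=True)
D=ray('top',c2([(260,250),(246,457),(592,272),(577,480)]),52)
print([tote(p).round(1) for p in D], [tote(p).round(1) for p in ray('top',c2([(185,373),(615,407)]),23)])
S=wr('w2.json',[(343,132),(384,130),(398,400),(364,402)],25);print(S,S.mean(0))
v=S[2]+S[3]-S[0]-S[1];print('yaw of long axis from +y',np.arctan2(-v[0],v[1]),np.hypot(*v[:2])/2)
S=wr('w2.json',[(568,203),(755,207)],[52,52]);print([tote(p) for p in S])
"
```

```text
[array([62.7, 80.6]), array([-62.3,  79.3]), array([  64.5, -120.4]), array([ -61.3, -119.7])] [array([-13.6, 122.2]), array([ -14.7, -144. ])]
[[701.6  48.1  25. ]
 [677.8  48.6  25. ]
 [679.6 227.5  25. ]
 [703.5 227.6  25. ]] [690.6 138.   25. ]
yaw of long axis from +y -0.01035574456873602 179.1830686843887
[array([61.7, 79.6]), array([-50.7,  79.7])]
```

drive_tool --moves '[[[-0.003,-0.005,0,0,0,-0.059,100],[0,0,0.03,0,0,0,100],[0,0,0.03,0,0,0,100],[0,0,0.03,0,0,0,100],[0,0,0.025,0,0,0,100],[0,0,0.015,0,0,0,100],[0,0,0,0,0,0,100]]]'

```text
clock: 7.17
position: [685.0, 134.1, 33.5]
ee_rot: [-0.703, 0.711, 0.002, -0.004]
contact_force: [-0.2, -0.3, -0.6]
gripper_width: 51.5
```

```bash
python3 -c "
from h import *
go([690.7,138],13,179.5)"
```

```text
t 7.17 p [685.  134.1  33.5] tote [164.7 127. ] F [-0.2 -0.3 -0.6] w 51.5 tooly deg 179.36 tz [-0.008 -0.003 -1.   ]
shift tool mm [-4.1 -5.9 20.4] turn -0.0024
```

drive_tool --moves '[[[-0.004,-0.006,0,0,0,0,100],[0,0,0.01,0,0,0,100],[0,0,0.01,0,0,0,100],[0,0,0,0,0,0,100]]]'

```text
clock: 7.5
position: [693.5, 139.5, 16.1]
ee_rot: [-0.703, 0.711, 0.001, -0.001]
contact_force: [-0.8, -1.3, -0.3]
gripper_width: 52.1
```

```bash
python3 -c "
from h import *
go([690.7,138],13,179.5)"
```

```text
t 7.5 p [693.5 139.5  16.1] tote [172.9 133. ] F [-0.8 -1.3 -0.3] w 52.1 tooly deg 179.39 tz [-0.002 -0.    -1.   ]
shift tool mm [1.5 2.8 3.1] turn -0.0019
```

drive_tool --moves '[[[0.001,0.002,0.003,0,0,0,100],[0,0,0,0,0,0,140],[0,0,0,0,0,0,200],[0,0,0,0,0,0,255],[0,0,0,0,0,0,255],[0,0,0,0,0,0,255],[0,0,0,0,0,0,255]]]'

```text
clock: 8.08
position: [692.8, 138.8, 15.2]
ee_rot: [-0.704, 0.711, -0.0, 0.0]
contact_force: [-0.5, 0.5, 2.6]
gripper_width: 23.4
```

```bash
python3 -c "
from h import *
go([690.7,138],13,179.5)"
```

```text
t 8.08 p [692.8 138.8  15.2] tote [172.2 132.3] F [-0.5  0.5  2.6] w 23.4 tooly deg 179.43 tz [ 0.001  0.    -1.   ]
shift tool mm [0.8 2.1 2.2] turn -0.0011
```

drive_tool --moves '[[[0,0,-0.01,0,0,0,255],[0,0,-0.02,0,0,0,255],[0,0,-0.03,0,0,0,255],[0,0,-0.03,0,0,0,255],[0,0,-0.03,0,0,0,255],[0,0,0,0,0,0.03,255],[0,0,0,0,0,0.03,255],[0,0,0,0,0,0,255]]]'

```text
clock: 8.75
position: [692.2, 138.7, 135.0]
ee_rot: [-0.682, 0.732, 0.0, 0.0]
contact_force: [0.1, 1.8, -4.7]
gripper_width: 23.5
```

```bash
python3 -c "
from h import *
go(world([-1,-20]),130,176.1)"
```

```text
t 8.75 p [692.2 138.7 135. ] tote [171.6 132.2] F [ 0.1  1.8 -4.7] w 23.5 tooly deg 175.93 tz [-0.     0.001 -1.   ]
shift tool mm [152.7 172.1   5. ] turn -0.0029
```

drive_tool --moves '[[[0.01,0.011,0,0,0,0,255],[0.02,0.022,0,0,0,0,255],[0.025,0.028,0,0,0,0,255],[0.025,0.028,0,0,0,0,255],[0.025,0.028,0,0,0,0,255],[0.025,0.028,0,0,0,0,255],[0.015,0.018,0,0,0,0,255],[0.007,0.009,0,0,0,0,255]]]'

```text
clock: 9.42
position: [506.5, -2.9, 134.1]
ee_rot: [-0.681, 0.732, 0.001, -0.002]
contact_force: [0.0, -0.2, -2.7]
gripper_width: 23.4
```

drive_tool --moves '[[[0,0,0,0,0,0,255],[0,0,0,0,0,0,255]]]'

```text
clock: 9.58
position: [510.8, -0.9, 134.9]
ee_rot: [-0.682, 0.731, -0.0, 0.0]
contact_force: [0.6, 0.2, -2.9]
gripper_width: 23.9
```

```bash
python3 -c "
from h import *
go(world([-1,-20]),80,176.1)
P=camera_params('wrist');json.dump({k:np.array(v).tolist() for k,v in P.items() if k in('mtx','dist','extrinsics')},open('w3.json','w'))
snap('wrist','w3.png',None,1.5)"
```

```text
t 9.58 p [510.8  -0.9 134.9] tote [  0.1 -19.5] F [ 0.6  0.2 -2.9] w 23.9 tooly deg 176.0 tz [ 0.001  0.    -1.   ]
shift tool mm [ 0.5  1.2 54.9] turn -0.0017
```

View pics/w3.png

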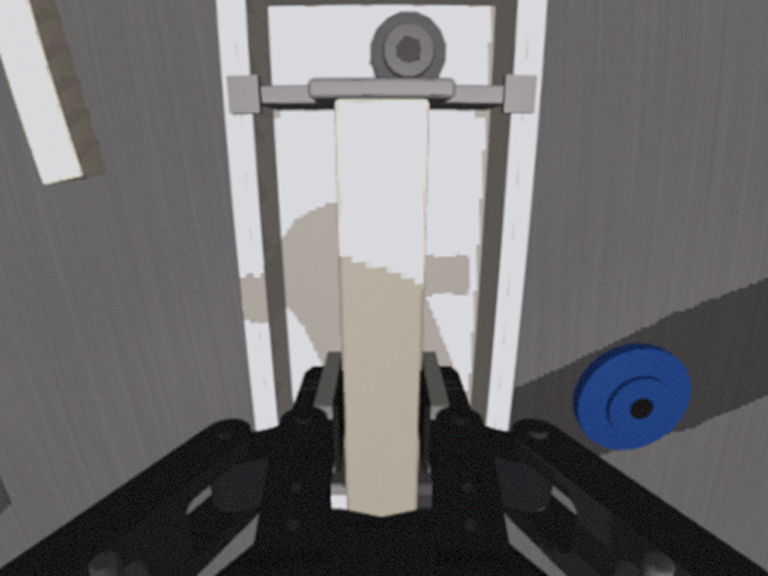

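The wrist view shows the held stick's far top edge at (337,98) to (428,98) and its near end at about (348,512) to (418,512). The right divider's tab is at (382,88) and its ears at (244,95) and (519,93).

```bash
python3 -c "
from h import *
for uv,z in [((337,98),144.7),((428,98),144.7),((348,512),144.7),((418,512),144.7),((382,88),75),((244,95),52),((519,93),52)]:
  p=wr('w3.json',[uv],z)[0]; print(uv,tote(p).round(1))"
```

```text
(337, 98) [  11.  -109.4]
(428, 98) [ -12.4 -109.3]
(348, 512) [11.5 24.7]
(418, 512) [-13.1  24.7]
(382, 88) [  -0.6 -119.6]
(244, 95) [  61.8 -119.9]
(519, 93) [ -62.4 -120.6]
```

The stick is centred, with about 6 mm clear at each end. I'll lower it now.

drive_tool --moves '[[[0,0,0.015,0,0,0,255],[0,0,0.02,0,0,0,255],[0,0,0.02,0,0,0,255],[0,0,0.02,0,0,0,255],[0,0,0.015,0,0,0,255],[0,0,0.01,0,0,0,255],[0,0,0.005,0,0,0,255],[0,0,0,0,0,0,255]]]'

```text
clock: 10.3
position: [510.6, -0.5, 28.5]
ee_rot: [-0.682, 0.731, 0.0, -0.001]
contact_force: [-0.3, 0.1, -2.4]
gripper_width: 23.7
```

```bash
python3 -c "
from h import *
go(world([0,-20]),20.2,176.1)"
```

```text
t 10.3 p [ 5.106e+02 -5.000e-01  2.850e+01] tote [ -0.1 -19.1] F [-0.3  0.1 -2.4] w 23.7 tooly deg 176.03 tz [-0.002 -0.001 -1.   ]
shift tool mm [ 0.9 -0.1  8.3] turn -0.0012
```

drive_tool --moves '[[[0,0,0.002,0,0,0,255],[0,0,0.002,0,0,0,255],[0,0,0.001,0,0,0,255],[0,0,0.001,0,0,0,255],[0,0,0,0,0,0,255]]]'

```text
clock: 10.72
position: [510.5, -0.9, 24.0]
ee_rot: [-0.682, 0.731, -0.0, 0.0]
contact_force: [-0.8, 0.6, -3.0]
gripper_width: 23.7
```

drive_tool --moves '[[[0,0,0.001,0,0,0,255],[0,0,0,0,0,0,255]]]'

```text
clock: 10.88
position: [510.4, -0.9, 22.7]
ee_rot: [-0.682, 0.731, -0.0, 0.0]
contact_force: [0.2, 0.5, -2.9]
gripper_width: 23.4
```

drive_tool --moves '[[[0,0,0.001,0,0,0,255],[0,0,0,0,0,0,255]]]'

```text
clock: 11.05
position: [510.3, -0.9, 21.5]
ee_rot: [-0.682, 0.731, 0.0, -0.0]
contact_force: [-0.3, -0.6, -2.5]
gripper_width: 23.4
```

drive_tool --moves '[[[0,0,0.001,0,0,0,255],[0,0,0,0,0,0,255]]]'

```text
clock: 11.22
position: [510.3, -0.9, 20.5]
ee_rot: [-0.682, 0.731, 0.0, -0.0]
contact_force: [0.4, -0.2, -2.7]
gripper_width: 23.4
```

drive_tool --moves '[[[0,0,0.0005,0,0,0,255],[0,0,0,0,0,0,255]]]'

```text
clock: 11.38
position: [510.4, -0.9, 20.2]
ee_rot: [-0.682, 0.731, -0.0, -0.0]
contact_force: [0.1, -0.9, -0.7]
gripper_width: 23.6
```

drive_tool --moves '[[[0,0,0.0005,0,0,0,255],[0,0,0,0,0,0,255]]]'

```text
clock: 11.55
position: [510.4, -0.9, 20.2]
ee_rot: [-0.682, 0.731, -0.0, 0.0]
contact_force: [-2.0, 0.8, 3.5]
gripper_width: 23.3
```

drive_tool --moves '[[[0,0,0,0,0,0,175],[0,0,0,0,0,0,155],[0,0,0,0,0,0,130],[0,0,0,0,0,0,115],[0,0,0,0,0,0,115],[0,0,-0.005,0,0,0,115],[0,0,-0.015,0,0,0,115],[0,0,-0.02,0,0,0,115]]]'

```text
clock: 12.22
position: [509.3, -1.2, 59.0]
ee_rot: [-0.682, 0.732, 0.001, -0.002]
contact_force: [0.2, 0.9, 0.1]
gripper_width: 47.0
```

drive_tool --moves '[[[0,0,-0.03,0,0,0,115],[0,0,-0.03,0,0,0,115],[0,0,-0.03,0,0,0,115],[-0.03,0.02,-0.03,0,0,0,115],[-0.03,0.02,-0.03,0,0,0,115],[-0.03,0.03,0,0,0,0,115],[-0.03,0.03,0,0,0,0,115],[-0.03,0.02,0,0,0,0,115]]]'

```text
clock: 12.88
position: [403.9, 149.5, 203.9]
ee_rot: [-0.682, 0.732, 0.0, 0.001]
contact_force: [0.0, -0.6, -0.3]
gripper_width: 46.7
```

drive_tool --moves '[[[-0.03,0.02,0,0,0,0,115],[-0.03,0.02,0,0,0,0,115],[-0.03,0,0,0,0,0,115],[-0.03,0,0,0,0,0,115],[-0.02,0,0,0,0,0,115],[-0.01,0,0,0,0,0,115],[0,0,0,0,0,0,115]]]'

```text
clock: 13.47
position: [376.8, 302.9, 202.9]
ee_rot: [-0.683, 0.731, -0.0, 0.0]
contact_force: [0.0, -0.2, -0.1]
gripper_width: 47.0
```

```bash
python3 -c "
from h import *
go(world([0,-20]),200,176.1)
snap('top','top4.png',(185,122,345,232),5)
snap('scene','s4.png',None,1.5)"
```

```text
t 13.47 p [376.8 302.9 202.9] tote [-154.2  274.5] F [ 0.  -0.2 -0.1] w 47.0 tooly deg 176.09 tz [ 0.  0. -1.]
shift tool mm [ 294.5 -154.3    2.9] turn -0.0002
```

View pics/top4.png

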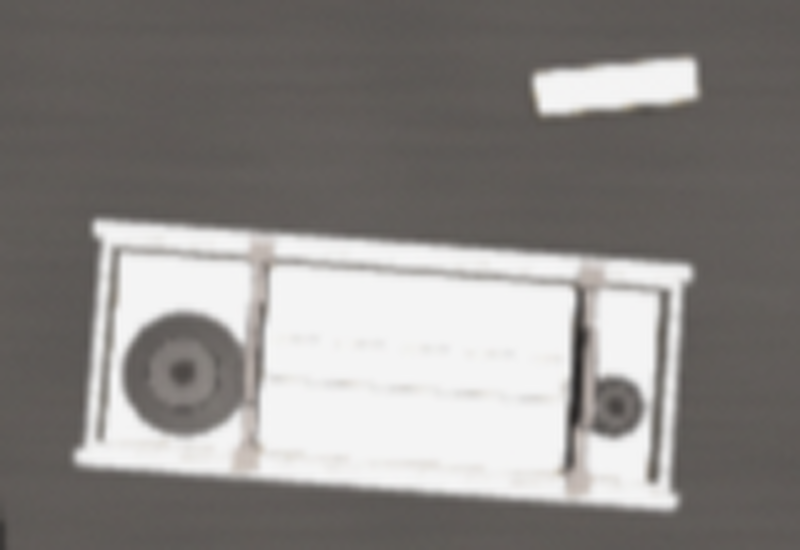

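View pics/s4.png

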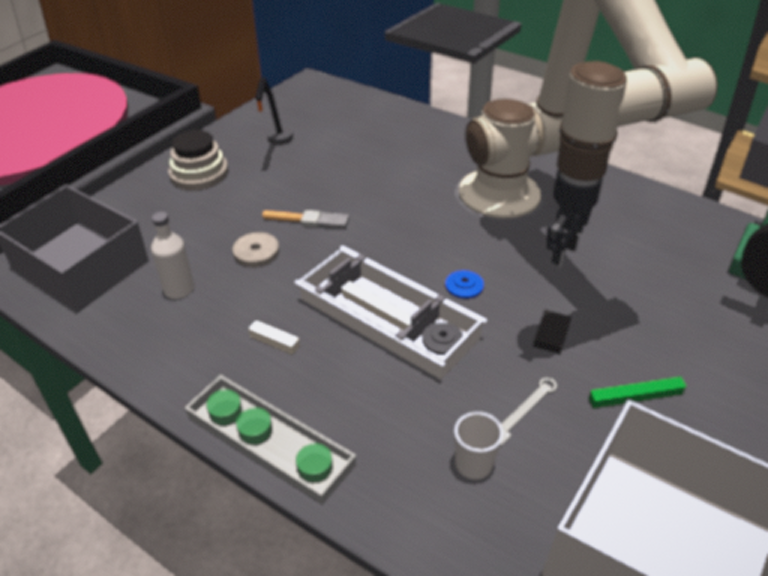

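The top crop shows the stick's edges running parallel to the tote walls, from (270,340) to (565,358) and from (270,378) to (560,398). Both flanges are flat in their end bays and the dividers haven't moved. In the scene view nothing else appears moved and the arm is clear, so I'll hand in.

```bash
python3 -c "
from bench import job_done; print(job_done())"
```

```text
the job is handed in; nothing more can be done
None
```

I pushed the dividers apart, laid the long stick on the floor of the middle bay and handed the job in at about 13.6 s of the 54 s allowed.

- **Dividers:** their mid-planes were at about +80 mm and −120 mm from the tote's middle. That leaves a middle bay of about 192 mm for the 180 mm stick.
- **Stick:** with the stick still held above the bay, I measured about 6 mm clear at each end. I lowered it in steps of 1 mm or less until the force reading turned from −3 N to about +3.5 N, then let go and backed off.
- **Last pictures:** the stick lies parallel to the tote walls between the dividers, and both flanges are flat in their own end bays. The short stick and the other things on the bench appear unmoved, and the arm is clear. The stick's edges are faint against the white floor in the top view, but the scene view also shows it lying flat.

No check failed. One positioning move before the grasp came up about 6 mm short, and I corrected it before closing the fingers.

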